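# Walk the heavy strongbox round and square against the stop rail

## Robot

A 6-joint arm with a two-finger parallel gripper is mounted at the origin on the work surface. World frame = base frame: x ahead of the robot, y to its left, z up, the work surface at z = 0. Lengths are in mm, angles in rad, forces in N, time in s.
With the tool pointing down it reaches from about 350 to 925 mm from the base axis. Payload 6.4 kg.
Tool frame: the origin (TCP) lies at the very end of the fingers, on their centre line; the grasp point (between the pads) lies manip.grasp_offset behind it (manip.grasp_offset is the distance from the TCP to the grasp point, in mm); x points along the fingers, y is the direction in which the jaws open and shut, and the axes are right-handed (so a half turn about x gives the same grasp; the last joint's range is limited). The gripper opens to 94 mm and grips with 3 to 60 N. Pads are 16 mm wide; open, the fingers measure 119 mm over their backs; the gripper's body (75 mm by 177 mm) begins 78 mm behind the grasp point.
Start: joints at [-1.356, 0.245, 1.558, -0, 1.339, -0.174], TCP at [246.406, -601.496, 205.455] pointing down, gripper open.
Joint ranges: [-3.13, 3.13], [-1.02, 2.26], [0.13, 2.54], [-0.95, 4.09], [0.21, 2.88], [-2.74, 2.74]. Speed limits (rad/s): [2.57, 2.57, 3.14, 3.14, 3.14, 3.14].

## Interface

Orientations are given as [roll, pitch, yaw] about the fixed x, y, z axes, in that order (R = Rz(yaw) Ry(pitch) Rx(roll)).
In Python, from workcell import manip, grab_frame, camera_model gives the robot as it stands. The module is installed in compiled form; this text tells all that it offers.
- The arm moves only by the tool send_rows, never from a script. Its argument "series" is a list of rows, each a list of 3 entries, a list of its own where there are three numbers: the opening in per cent of the stroke, from 0 (shut) to 100 (fully open), then the shift along the tool's x, y, z in m, then the turn about the tool's x in rad. A call has 1 to 5 rows; each row shifts and turns the commanded pose from where the row before left it, along the tool's axes as they then stand; what a row does not reach is not made up. A row lasts 1/10 s, in which the tool goes at most 50 mm and 8.59 degrees, less where a joint would pass 70% of its speed; a pose out of reach is approached as far as the arm can. A call with a gripper value outside its range is refused whole. The fingers move at their own pace and stop on an object; "grip_force" is the grip in N (left out, the last holds). Time passes only in rows, so rows that do not move let the fingers close. It gives the time, the measured TCP pose, the force and the opening at its end, in the units of the state.
- manip.observe(): the state, without advancing time (a new reading comes with each control period).
- grab_frame(name): name is "scene" or "top" or "wrist"; returns the picture (480x640x3 uint8, red, green, blue); there is no depth.
- camera_model(name): a dict with "fx", "fy", "cx", "cy" (pixels), "k1" (the pictures are not rectified: a ray, as slopes to the right and down, at radius r is drawn at 1 + k1 r^2 times it, then the intrinsics apply), "eye" and "attitude" of the camera in the world; the wrist camera has in their place "tool_from_camera" (4x4, takes a point from camera to tool coordinates, whose origin is the TCP and whose axes are the tool frame's). Camera axes: x right, y up, looking along -z (the intrinsics and any distortion apply to the point x, -y, -z); pixel columns grow to the right and rows downward; lengths in mm; the calibration is good to about 2 mm. A picture is of the moment at which its call begins: read the wrist's pose just before it. camera_model takes no time and is no camera call.
- manip.sign_off(): hands the job in, once; it reports no verdict.
The state is a dict: "time": time; "q": joint angles; "joint_velocities": joint speeds; "effort": joint torques, N m; "eef_pos": TCP position; "tool_rot": TCP orientation; "force": force on the tool from outside, world axes, zero at the start; "torque": the same for the moment, N m; "width": opening from 0.0 (shut) to 1.0 (fully open).
Only numpy, scipy, OpenCV 4.12 (cv2) and the standard library are available. Lean on these libraries where they do the work, as an engineer would, in place of code of your own. Each camera call takes 0.05 s, during which the arm holds its last target.

## Task

The heavy blue strongbox stands askew in front of the steel stop rail on the counter. With the fingertips, push its left front corner (left as seen from the robot) until its back is square to the rail while the box is still well clear of it, then walk it back by pushing the right and left front corners in turn, until its whole back is flush against the rail and neither end sticks out past the rail's ends. Only push it: do not lift or tip it, leave the bottles, mortar, pestle, tablet splitter and key where they are, and finish with the hand clear.

Things in the scene. Friction and masses are not known exactly. Their poses are not given: they have to be found in the camera images.
- strongbox: blue-painted steel strongbox, about 1.2 kg, slides with friction. 100 deep (x) x 160 wide (y) x 55 mm high; folded handle on top to 63 mm, for looks only. Origin: centre of underside. x points out of its back, y to its left end; the front (x = -50 mm) has a round brass lock and faces the robot's side. Starts turned 25 to 52 degrees anticlockwise (from above) from square to the rail, left end farther from it
- back_left (a point): the strongbox's left rear vertical edge, half-way up (box x = +50, y = +80, z = 27.5 mm); axes as the box's
- back_right (a point): the strongbox's right rear vertical edge, half-way up (box x = +50, y = -80, z = 27.5 mm); axes as the box's
- rail: steel stop rail fixed to the counter: an upright strip 300 mm long (along its y) and 35 mm high. Origin at counter level, half-way along its length, on the flat face towards the robot; x points through the rail away from the robot, y to the left along it. The box is flush and square when the box's axes are parallel to the rail's and its origin is at rail x = -50 mm
- bottle_a: amber pill bottle, white cap, 40 mm across, 80 mm high, standing beyond the strongbox's left end; origin at the centre of its underside; leave alone
- bottle_b: a second amber pill bottle, same size, standing to the right of the strongbox; origin at the centre of its underside; leave alone
- mortar: white porcelain mortar, 104 mm across, 70 mm high, to the left of the strongbox; origin at the centre of its underside; leave alone
- pestle: white porcelain pestle lying flat, 112 mm long, 32 mm thick, behind the rail; origin under its middle; leave alone
- splitter: chrome tablet splitter, 36 x 85 mm, about 40 mm high, behind the rail; origin at the centre of its underside; leave alone
- key: small brass cabinet key lying flat, about 55 mm long, 4 mm thick, to the right of the rail's front; origin under its middle; leave alone
Things that resemble listed ones, but are neither listed nor needed, are in the scene too. What is meant by the strongbox is not turquoise, and is the larger of those in its own colour.

How it is judged:
By the outcome, as a careful person would: the job done as asked, in the order asked, and still so for the second after the job is handed in, with the robot touching nothing.
It also fails if it takes over 54 s, if anything falls off the work surface, if the arm or the gripper's body presses on something with over 40 N, if the wrist force passes 120 N, or if a joint passes its speed limit or range.

## Working session

There is one attempt and no reset: what is moved stays moved. The work goes in short steps, Python scripts to look and compute and a tool call to move; the robot and the scene stay as the last step left them, time stands still between calls to the robot, and variables do not carry over. Pictures are saved under pics/ and viewed, and the job is handed in when it is done.

Besides the shell and the picture viewer there is one more tool, called after "Emit:" as name([rows], argument=value, ...), one row to a line, values as JSON. send_rows: Moves the arm, as the interface text tells. Its arguments: {"type":"object","properties":{"series":{"type":"array"},"grip_force":{"type":"number"}},"required":["series"]}

```bash
mkdir -p pics; ls; python3 - <<'E'
from workcell import manip, grab_frame, camera_model
import cv2
s=manip.observe();print(s, manip.grasp_offset)
for n in ["scene","top"]:
    cv2.imwrite(f"pics/{n}0.png",grab_frame(n)[:,:,::-1]);print(n,camera_model(n))
print(camera_model("wrist"))
E
```

```text
pics
{'time': 0.0, 'q': array([-1.35607283e+00,  2.45793645e-01,  1.55898479e+00, -2.75355670e-05,
        1.33870612e+00, -1.74153095e-01]), 'joint_velocities': array([-0.0002726 , -0.00025968,  0.00068233,  0.00272338,  0.00101182,
        0.00133867]), 'effort': array([-2.03862810e-04, -4.15835702e+01, -3.14603126e+01,  6.86009112e-02,
        3.32002121e-02, -1.26629316e-04]), 'eef_pos': array([ 246.28480362, -600.89213887,  204.3741469 ]), 'tool_rot': array([-1.73079245,  1.56890424,  1.79968315]), 'force': array([-0.08538984,  0.06970757,  0.91117698]), 'torque': array([ 0.03340111,  0.00763741, -0.00575743]), 'width': 1.0035780736621203} 18.8
scene {'fx': 471.04647222245467, 'fy': 471.04647222245467, 'cx': 326.82710556269103, 'cy': 241.8266858072096, 'k1': -0.09852679572709454, 'eye': array([1066.83818729, -421.90071492,  484.42756899]), 'attitude': array([ 1.00492141, -0.0127237 ,  0.80593436])}
top {'fx': 505.76222797732447, 'fy': 505.76222797732447, 'cx': 322.3224849571361, 'cy': 242.84237212782688, 'k1': 0.03952424079774926, 'eye': array([495.50269224,  37.8836825 , 920.23482893]), 'attitude': array([ 0.09232756,  0.0043985 , -1.58105734])}
{'fx': 411.3307553418839, 'fy': 411.3307553418839, 'cx': 325.4261684532505, 'cy': 232.90856989563895, 'k1': -0.048139554449288455, 'tool_from_camera': array([[-7.32391481e-04,  2.82015639e-01, -9.59409528e-01,
        -1.79857817e+02],
       [ 9.99999732e-01,  2.06707041e-04, -7.02616189e-04,
         2.72504568e-01],
       [ 1.67951900e-07, -9.59409786e-01, -2.82015714e-01,
        -8.28626497e+01],
       [ 0.00000000e+00,  0.00000000e+00,  0.00000000e+00,
         1.00000000e+00]])}
```

View pics/top0.png

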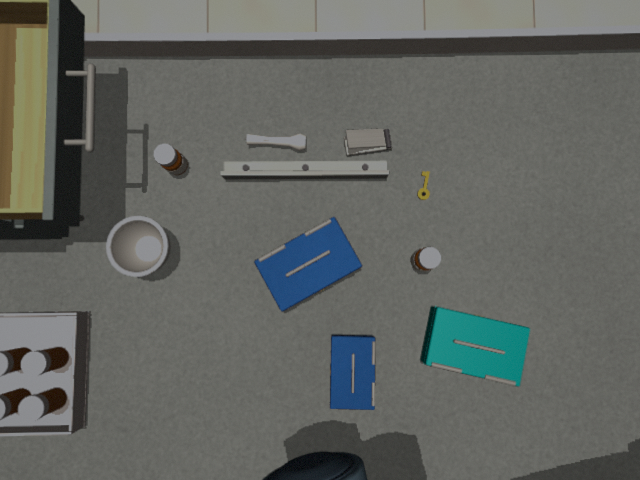

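View pics/scene0.png

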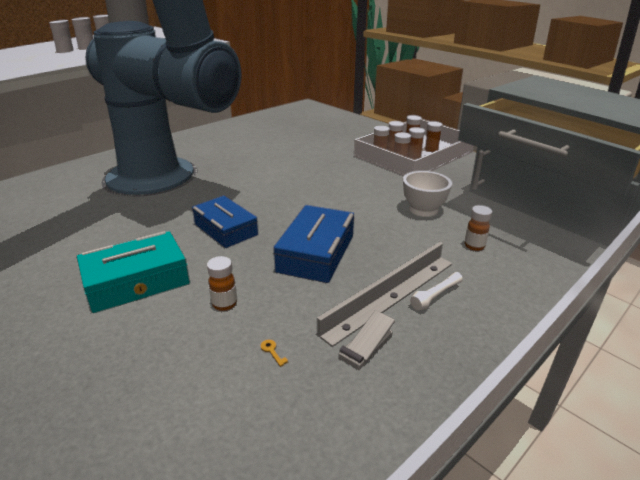

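```bash
python3 - <<'E'
import cv2
im=cv2.imread("pics/top0.png")
cv2.imwrite("pics/crop1.png",cv2.resize(im[150:320,205:405],None,fx=4,fy=3.5,interpolation=cv2.INTER_CUBIC)[:600])
E
```

```text
(no output)
```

View pics/crop1.png

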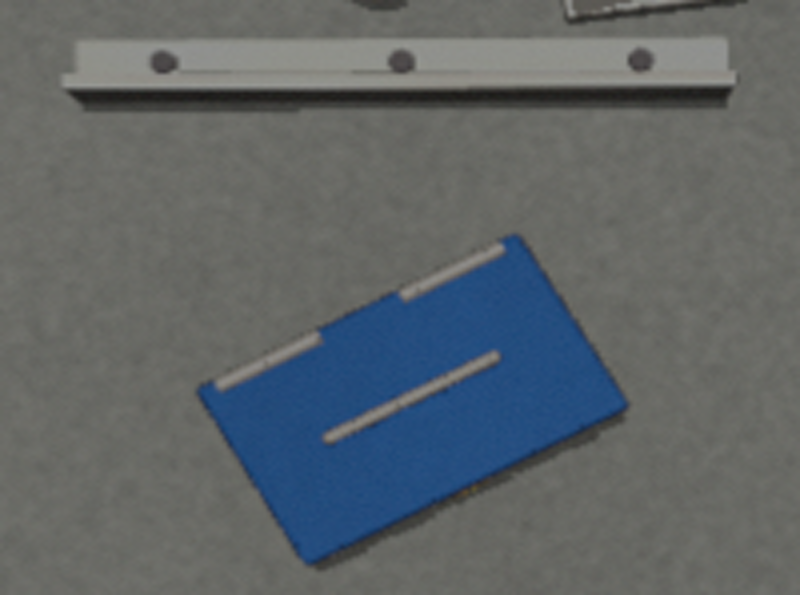

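```bash
cat >h.py <<'E'
import numpy as np, cv2
from scipy.spatial.transform import Rotation as R
from workcell import manip, grab_frame, camera_model
def cam(n,st=None):
    m=camera_model(n)
    if n=="wrist":
        T=np.eye(4);T[:3,:3]=R.from_euler('xyz',st['tool_rot']).as_matrix();T[:3,3]=st['eef_pos']
        return m,T@m['tool_from_camera']
    T=np.eye(4);T[:3,:3]=R.from_euler('xyz',m['attitude']).as_matrix();T[:3,3]=m['eye'];return m,T
def pix2plane(n,uv,z,st=None):
    m,T=cam(n,st);out=[]
    for u,v in np.atleast_2d(uv):
        d=np.array([(u-m['cx'])/m['fx'],(v-m['cy'])/m['fy']]);s=d.copy()
        for _ in range(20): s=d/(1+m['k1']*(s@s))
        r=T[:3,:3]@[s[0],-s[1],-1];e=T[:3,3];out.append(e+r*(z-e[2])/r[2])
    return np.array(out)
def proj(n,P,st=None):
    m,T=cam(n,st);P=np.atleast_2d(P);p=(P-T[:3,3])@T[:3,:3]
    s=np.c_[p[:,0],-p[:,1]]/(-p[:,2:3]);s=s*(1+m['k1']*(s**2).sum(1,keepdims=True))
    return s*[m['fx'],m['fy']]+[m['cx'],m['cy']]
def fitbox(P,L=(('BL',50,80),('BR',50,-80),('FR',-50,-80),('FL',-50,80))):
    Q=np.array([l[1:] for l in L],float);P=np.array(P)[:,:2]
    pc,qc=P.mean(0),Q.mean(0);a=Q-qc;b=P-pc
    th=np.arctan2((a[:,0]*b[:,1]-a[:,1]*b[:,0]).sum(),(a*b).sum())
    c,s=np.cos(th),np.sin(th);M=np.array([[c,-s],[s,c]]);o=pc-M@qc
    return o,th,P-(Q@M.T+o)
E
python3 - <<'E'
from h import *
C=pix2plane("top",[(255,260.9),(334.5,217.4),(362,265.7),(282,310.9)],55);print(C.round(1))
o,t,r=fitbox(C);print(o,np.degrees(t),r.round(1))
rl=pix2plane("top",[(220.8,174.9),(388.8,175)],35);print(rl,np.linalg.norm(rl[0]-rl[1]))
d=rl[0]-rl[1];print('rail yaw',np.degrees(np.arctan2(-d[0],d[1])))
for n,uv in [('ba',(165,153)),('bb',(430,257))]: print(n,pix2plane("top",[uv],80).round(0))
print('mortar',pix2plane("top",[(138,246)],70).round(0),'key',pix2plane("top",[(424,186)],2).round(0))
print('small',pix2plane("top",[(331,336),(376,337),(375,409),(331,408)],40).round(0))
print('turq',pix2plane("top",[(437,307),(529,326),(518,384),(426,363)],55).round(0))
# check scene
print(proj("scene",[[*rl[0][:2],35],[*rl[1][:2],35]]).round(0), proj("scene",np.c_[C[:,:2],[55]*4]).round(0))
E
```

```text
[[545.8 156.4  55. ]
 [619.5  19.4  55. ]
 [535.7 -26.6  55. ]
 [460.5 110.4  55. ]]
[540.37630107  64.9293347 ] 28.51931319258679 [[-0.3 -2.6]
 [-3.   0.9]
 [ 1.   2.7]
 [ 2.2 -0.9]]
[[700.70013205 220.12997567  35.        ]
 [697.26578055 -78.3883624   35.        ]] 298.5380929295544
rail yaw -0.6591392922316068
ba [[729. 305.  80.]]
bb [[ 548. -138.   80.]]
mortar [[572. 351.  70.]] key [[ 683. -147.    2.]]
small [[416.  28.  40.]
 [414. -49.  40.]
 [294. -45.  40.]
 [297.  29.  40.]]
turq [[ 465. -152.   55.]
 [ 432. -304.   55.]
 [ 337. -281.   55.]
 [ 372. -131.   55.]]
[[440. 243.]
 [317. 318.]] [[354. 214.]
 [329. 258.]
 [274. 247.]
 [305. 206.]]
```

```bash
cat >>h.py <<'E'
def toolR(st): return R.from_euler('xyz',st['tool_rot']).as_matrix()
def loc(target,st=None):
    st=st or manip.observe(); d=toolR(st).T@(np.array(target)-st['eef_pos']);return d.round(1)
E
python3 - <<'E'
from h import *
st=manip.observe();M=toolR(st);print(M.round(3));print(st['time'],st['eef_pos'],loc([425,112,205]))
E
```

```text
[[-0.     0.379 -0.925]
 [ 0.002 -0.925 -0.379]
 [-1.    -0.002 -0.   ]]
0.1 [ 246.31003642 -600.93612724  204.4521997 ] [   0.6 -592.  -435.6]
```

Emit:
send_rows([
  [0,[0,0,0],0.13],
  [0,[0,0,0],0.13],
  [0,[0,0,0],0.129],
  [0,[0,-0.045,-0.012],0],
  [0,[0,-0.045,-0.012],0],
], grip_force=20)

```text
time: 0.6
eef_pos: [270.1, -510.5, 204.3]
tool_rot: [-1.378, 1.569, 1.761]
force: [0.0, 0.1, -0.2]
width: 0.613
```

```bash
python3 - <<'E'
from h import *
st=manip.observe();M=toolR(st);print(M.round(3));print(st['time'],st['eef_pos'],st['width'],loc([415,105,205]))
E
```

```text
[[-0.    -0.002 -1.   ]
 [ 0.002 -1.     0.002]
 [-1.    -0.002  0.   ]]
0.6 [ 270.11765704 -510.54012232  204.30776825] 0.6127672821681885 [ 4.000e-01 -6.158e+02 -1.437e+02]
```

Emit:
send_rows([
  [0,[0,-0.046,-0.016],0],
  [0,[0,-0.046,-0.016],0],
  [0,[0,-0.046,-0.016],0],
  [0,[0,-0.046,-0.016],0],
  [0,[0,-0.046,-0.016],0],
])

```text
time: 1.1
eef_pos: [350.5, -279.5, 205.1]
tool_rot: [-1.356, 1.57, 1.785]
force: [0.9, -0.2, 0.5]
width: 0.186
```

Emit:
send_rows([
  [0,[0,-0.046,-0.012],0],
  [0,[0,-0.046,-0.012],0],
  [0,[0,-0.046,-0.012],0],
  [0,[0,-0.046,-0.012],0],
  [0,[0,-0.046,-0.012],0],
])

```text
time: 1.6
eef_pos: [410.4, -49.6, 205.3]
tool_rot: [2.754, 1.57, -0.388]
force: [0.5, -1.0, 1.3]
width: 0.004
```

Emit:
send_rows([
  [0,[0,-0.045,0],0],
  [0,[0,-0.045,0],0],
  [0,[0,-0.045,0],0],
  [0,[0,0,0],0],
])

```text
time: 2.0
eef_pos: [409.5, 87.7, 205.1]
tool_rot: [-0.965, 1.569, 2.184]
force: [0.6, -0.1, 0.8]
width: 0.003
```

```bash
python3 - <<'E'
from h import *
st=manip.observe();M=toolR(st);print(M.round(3));print(st['time'],st['eef_pos'],st['width'],loc([425,100,22]))
im=grab_frame("top");cv2.imwrite("pics/top1.png",im[:,:,::-1])
E
```

```text
[[-0.001  0.008 -1.   ]
 [ 0.001 -1.    -0.008]
 [-1.    -0.001  0.001]]
2.0 [409.48175547  87.7157961  205.09963532] 0.002736811897406639 [183.1 -12.  -15.8]
```

Emit:
send_rows([
  [0,[0.046,-0.012,-0.01],0],
  [0,[0.046,-0.012,-0.01],0],
  [0,[0.046,0,0],0],
  [0,[0.04,0,0],0],
  [0,[0.005,0,0],0],
])

```text
time: 2.55
eef_pos: [426.0, 106.3, 17.7]
tool_rot: [0.01, 1.56, -3.134]
force: [-0.7, 0.5, 0.4]
width: 0.003
```

```bash
python3 - <<'E'
from h import *
st=manip.observe();print(toolR(st).round(3));print(st['time'],st['eef_pos'],st['force'])
im=grab_frame("wrist");cv2.imwrite("pics/w1.png",im[:,:,::-1])
E
```

```text
[[-0.011 -0.002 -1.   ]
 [-0.    -1.     0.002]
 [-1.     0.     0.011]]
2.55 [425.96262616 106.27942643  17.71602966] [-0.70032616  0.47240187  0.42215176]
```

View pics/w1.png

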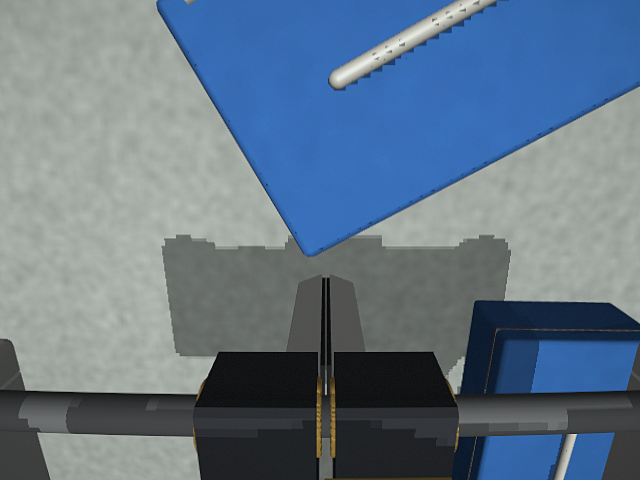

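Emit:
send_rows([
  [0,[0,-0.007,-0.018],0],
  [0,[0,-0.003,-0.006],0],
  [0,[0,-0.004,-0.006],0],
  [0,[0,-0.005,-0.007],0],
  [0,[0,-0.005,-0.007],0],
])

```text
time: 3.1
eef_pos: [474.0, 131.2, 24.1]
tool_rot: [0.236, 1.568, -2.906]
force: [-7.0, -0.8, 4.0]
width: 0.006
```

```bash
python3 - <<'E'
from h import *
st=manip.observe();print(st['time'],st['eef_pos'],st['force'])
im=grab_frame("top");cv2.imwrite("pics/t2.png",cv2.resize(im[150:320,205:405,::-1],None,fx=4,fy=3.5,interpolation=cv2.INTER_CUBIC)[:600])
E
```

```text
3.1 [473.97476123 131.15989967  24.05276675] [-6.97953415 -0.76629172  4.03836164]
```

View pics/t2.png

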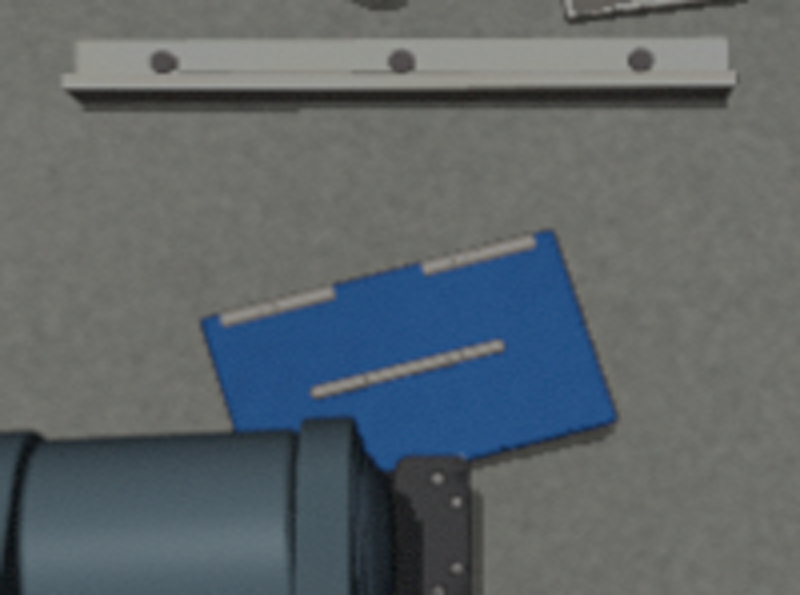

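```bash
cat >>h.py <<'E'
def crop2pix(p): p=np.atleast_2d(p).astype(float); return np.c_[p[:,0]/4+205,p[:,1]/3.5+150]
KEY=dict(BL=(50,80),BR=(50,-80),FR=(-50,-80),FL=(-50,80))
RO=np.array([699.,71.]);RY=np.radians(-0.66)
def boxc(**k):
    C=pix2plane("top",crop2pix(list(k.values())),55)
    o,t,r=fitbox(C,[(n,*KEY[n]) for n in k])
    c,s=np.cos(t),np.sin(t);M=np.array([[c,-s],[s,c]])
    print('o',o.round(1),'yaw',np.degrees(t).round(1),'rel',np.degrees(t-RY).round(1),'res',r.round(1).tolist())
    for n,q in KEY.items(): print(n,(o+M@q).round(1),end=' ')
    d=o-RO;c,s=np.cos(RY),np.sin(RY);print('\nrail frame',(c*d[0]+s*d[1]).round(1),(-s*d[0]+c*d[1]).round(1))
E
python3 - <<'E'
from h import *
boxc(BL=(202,320),BR=(553,231),FR=(616,418))
E
```

```text
o [553.5  67.3] yaw 15.9 rel 16.6 res [[-0.3, -2.3], [-1.7, 0.2], [2.0, 2.1]]
BL [579.6 157.9] BR [623.5   4.1] FR [527.4 -23.4] FL [483.4 130.5] 
rail frame -145.5 -5.4
```

Emit:
send_rows([
  [0,[0,-0.004,-0.007],0],
  [0,[0,-0.003,-0.007],0],
  [0,[0,-0.003,-0.007],0],
  [0,[0,-0.003,-0.006],0],
  [0,[0,0,0],0],
])

```text
time: 3.65
eef_pos: [502.5, 144.7, 24.0]
tool_rot: [-2.746, 1.569, 0.396]
force: [-3.5, 2.2, 2.0]
width: 0.004
```

```bash
cat > look.py <<'E'
import sys
from h import *
st=manip.observe();print(st['time'],st['eef_pos'].round(1),st['force'].round(1),st['width'].round(3));print(toolR(st).round(3).tolist())
im=grab_frame("top");cv2.imwrite(f"pics/{sys.argv[1]}.png",cv2.resize(im[150:320,205:405,::-1],None,fx=4,fy=3.5,interpolation=cv2.INTER_CUBIC)[:600])
E
python3 look.py t3
```

```text
Traceback (most recent call last):
  File "look.py", line 3, in <module>
    st=manip.observe();print(st['time'],st['eef_pos'].round(1),st['force'].round(1),st['width'].round(3));print(toolR(st).round(3).tolist())
                                                                                    ^^^^^^^^^^^^^^^^^
AttributeError: 'float' object has no attribute 'round'
```

```bash
sed -i "s/,st\['width'\].round(3)//" look.py; python3 look.py t3
```

```text
3.65 [502.5 144.7  24. ] [-3.5  2.2  2. ]
[[0.002, -0.0, -1.0], [0.001, -1.0, 0.0], [-1.0, -0.001, -0.002]]
```

View pics/t3.png

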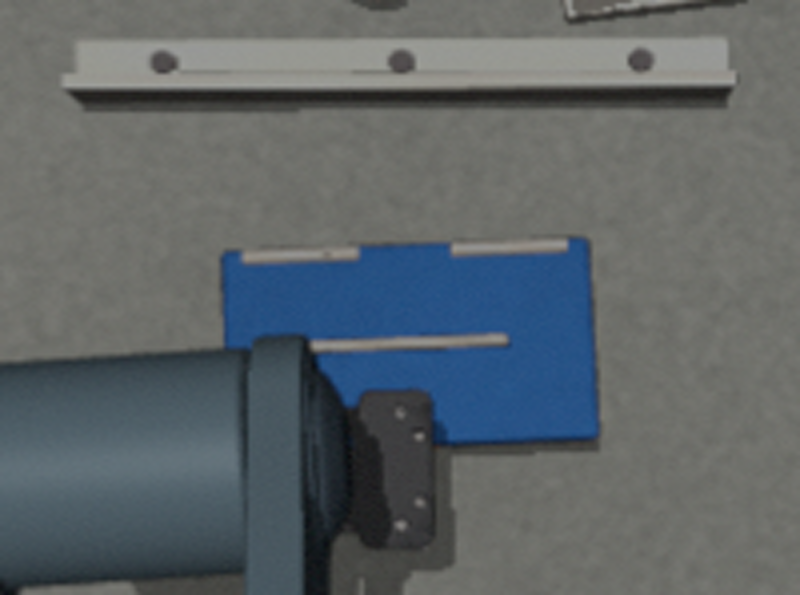

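```bash
python3 - <<'E'
from h import *
boxc(BL=(221,252),BR=(590,237),FR=(599,438))
rl=pix2plane("top",crop2pix([(63,87),(735,85)]),35);print(rl)
E
```

```text
o [566.2  66.7] yaw 1.9 rel 2.6 res [[-0.6, -0.9], [-0.2, -0.1], [0.8, 1.0]]
BL [613.5 148.4] BR [618.8 -11.5] FR [518.9 -14.9] FL [513.5 145. ] 
rail frame -132.8 -5.8
[[700.77830395 220.2191148   35.        ]
 [698.5552631  -78.32675496  35.        ]]
```

Emit:
send_rows([
  [0,[0,-0.001,-0.003],0],
  [0,[0,-0.001,-0.002],0],
  [0,[0,0,0],0],
  [0,[0,0,0],0],
])

```text
time: 4.1
eef_pos: [506.1, 146.2, 23.4]
tool_rot: [0.102, 1.57, -3.04]
force: [-5.9, 0.7, 6.3]
width: -0.001
```

Emit:
send_rows([
  [0,[0,0,0.01],0],
  [0,[-0.02,0,0.03],0],
  [0,[-0.02,0.045,0],0],
  [0,[0,0.048,0],0],
  [0,[0,0.048,0],0],
])

```text
time: 4.6
eef_pos: [467.5, 3.6, 64.3]
tool_rot: [2.811, 1.565, -0.329]
force: [0.3, 0.4, -0.4]
width: 0.003
```

```bash
python3 look.py t4
```

```text
4.6 [467.5   3.6  64.3] [ 0.3  0.4 -0.4]
[[0.005, 0.001, -1.0], [-0.002, -1.0, -0.001], [-1.0, 0.002, -0.005]]
```

View pics/t4.png

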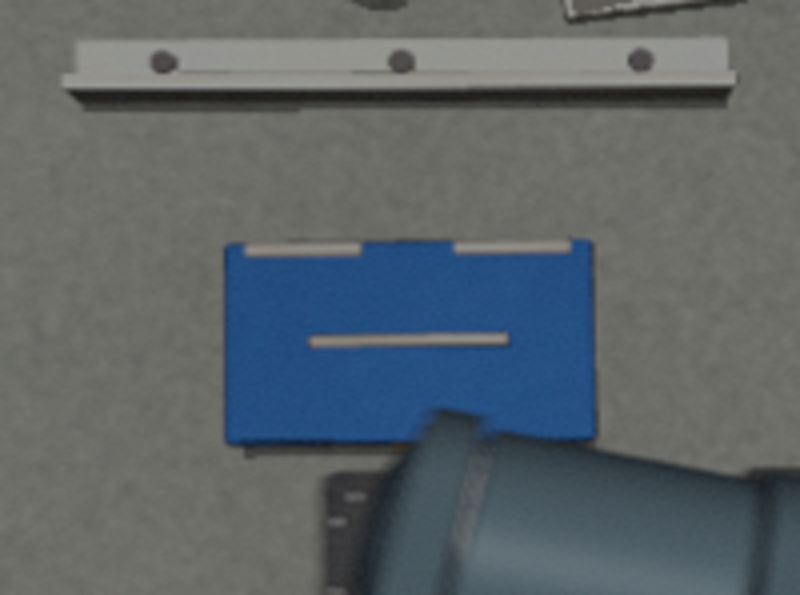

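```bash
python3 - <<'E'
from h import *
boxc(BL=(224,244),BR=(593,239.5),FR=(596,438),FL=(226,443))
rl=pix2plane("top",crop2pix([(70,73),(733,73),(63,87),(735,85.5)]),35);print(rl)
E
```

```text
o [568.2  66.5] yaw 0.2 rel 0.9 res [[-1.1, -0.4], [-1.2, 0.4], [1.2, 1.1], [1.0, -1.0]]
BL [617.9 146.7] BR [618.5 -13.3] FR [518.5 -13.7] FL [517.9 146.3] 
rail frame -130.7 -6.0
[[707.97522604 217.15762081  35.        ]
 [704.75465702 -77.56932846  35.        ]
 [700.77830395 220.2191148   35.        ]
 [698.29756878 -78.32134977  35.        ]]
```

Emit:
send_rows([
  [0,[0.02,0.009,0],0],
  [0,[0.02,0,-0.01],0],
  [0,[0,0,-0.025],0],
  [0,[0,0.001,-0.008],0],
  [0,[0,0.002,-0.007],0],
])

```text
time: 5.15
eef_pos: [514.8, -6.8, 22.5]
tool_rot: [0.108, 1.566, -3.033]
force: [-8.8, -1.9, 6.2]
width: 0.008
```

Emit:
send_rows([
  [0,[0,0.002,-0.007],0],
  [0,[0,0.002,-0.005],0],
  [0,[0,0,0],0],
])

```text
time: 5.45
eef_pos: [528.2, -10.9, 22.6]
tool_rot: [1.345, 1.57, -1.797]
force: [-2.4, -0.6, -1.1]
width: 0.002
```

```bash
python3 look.py t5
```

```text
5.45 [528.2 -10.9  22.6] [-2.4 -0.6 -1.1]
[[-0.0, 0.0, -1.0], [-0.001, -1.0, -0.0], [-1.0, 0.001, 0.0]]
```

View pics/t5.png

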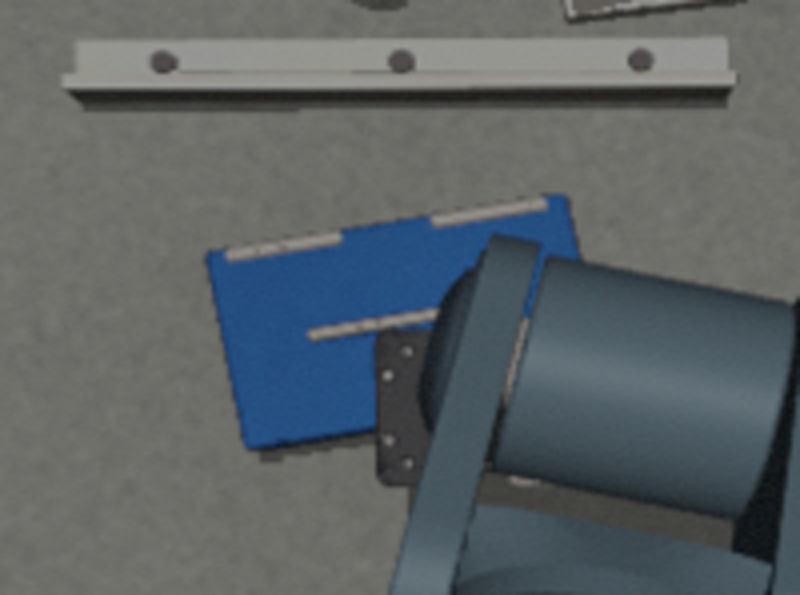

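```bash
python3 - <<'E'
from h import *
boxc(BL=(207,255),BR=(567,196),FL=(246,448))
E
```

```text
o [577.1  67. ] yaw 9.8 rel 10.4 res [[-1.3, -0.8], [-0.8, 1.3], [2.2, -0.6]]
BL [612.8 154.3] BR [640.   -3.4] FR [541.4 -20.3] FL [514.3 137.3] 
rail frame -121.8 -5.4
```

Emit:
send_rows([
  [0,[0,0,0.038],0],
  [0,[0,-0.048,0],0],
  [0,[0,-0.048,0],0],
  [0,[0,-0.047,0],0],
  [0,[0,0,-0.01],0],
])

```text
time: 6.0
eef_pos: [500.1, 136.9, 23.2]
tool_rot: [-2.696, 1.568, 0.452]
force: [0.4, -0.5, 0.9]
width: 0.006
```

Emit:
send_rows([
  [0,[0,-0.003,-0.007],0],
  [0,[0,-0.003,-0.007],0],
  [0,[0,-0.003,-0.007],0],
  [0,[0,-0.002,-0.007],0],
  [0,[0,-0.002,-0.007],0],
])

```text
time: 6.5
eef_pos: [533.9, 144.9, 22.4]
tool_rot: [-0.159, 1.565, 2.98]
force: [-9.9, 2.8, 7.1]
width: 0.005
```

```bash
python3 look.py t6
```

```text
6.5 [533.9 144.9  22.4] [-9.9  2.8  7.1]
[[-0.006, -0.002, -1.0], [0.001, -1.0, 0.002], [-1.0, -0.001, 0.006]]
```

View pics/t6.png

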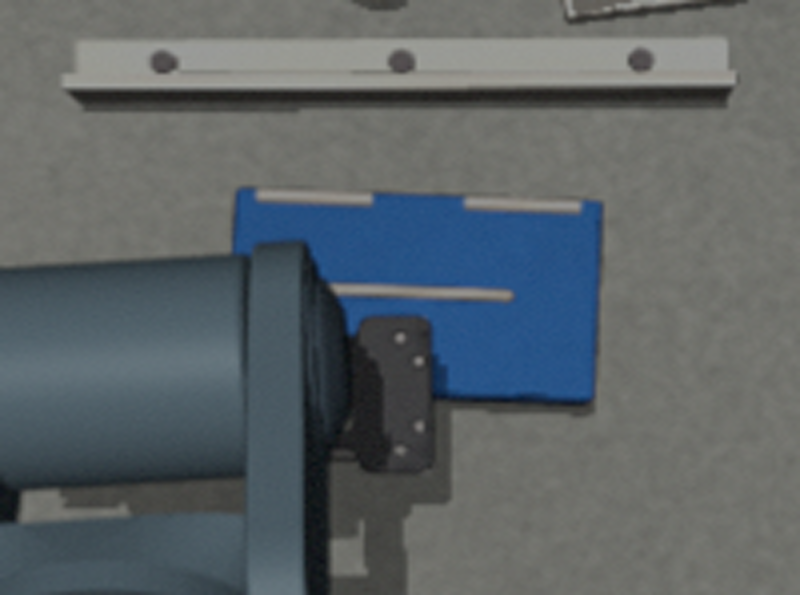

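```bash
python3 - <<'E'
from h import *
boxc(BL=(236,188),BR=(602,202),FR=(594,402))
E
```

```text
o [590.8  64.8] yaw -3.1 rel -2.4 res [[-0.3, -1.0], [-0.4, 0.6], [0.7, 0.3]]
BL [645. 142.] BR [636.4 -17.7] FR [536.6 -12.4] FL [545.1 147.4] 
rail frame -108.1 -7.4
```

Emit:
send_rows([
  [0,[0,-0.001,-0.006],0],
  [0,[0,0,0],0],
  [0,[0,0,0.04],0],
  [0,[0,0.048,0],0],
  [0,[0,0.048,0],0],
])

```text
time: 7.05
eef_pos: [501.6, 49.0, 22.8]
tool_rot: [2.966, 1.569, -0.174]
force: [1.4, -0.7, -0.1]
width: 0.008
```

Emit:
send_rows([
  [0,[0,0.048,0],0],
  [0,[0,0.012,0],0],
  [0,[0,0,-0.015],0],
  [0,[0,0.001,-0.007],0],
  [0,[0,0.001,-0.007],0],
])

```text
time: 7.55
eef_pos: [529.0, -12.2, 22.3]
tool_rot: [0.136, 1.565, -3.005]
force: [-10.4, -3.8, 7.2]
width: 0.007
```

```bash
python3 look.py t7
```

```text
7.55 [529.  -12.2  22.3] [-10.4  -3.8   7.2]
[[-0.006, 0.0, -1.0], [-0.001, -1.0, -0.0], [-1.0, 0.001, 0.006]]
```

View pics/t7.png

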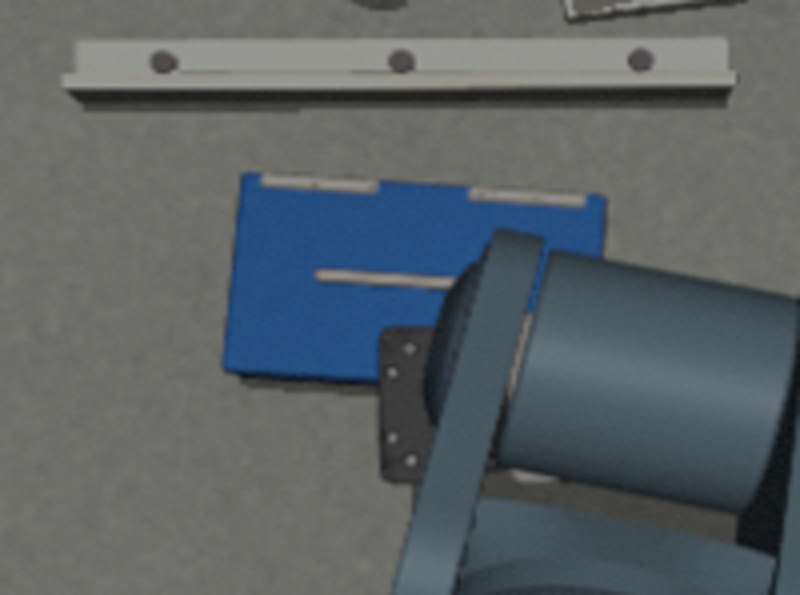

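Emit:
send_rows([
  [0,[0,0.002,-0.007],0],
  [0,[0,0.002,-0.007],0],
  [0,[0,0.002,-0.007],0],
  [0,[0,0.001,-0.002],0],
  [0,[0,0,0],0],
])

```text
time: 8.1
eef_pos: [552.5, -18.3, 21.8]
tool_rot: [-0.058, 1.568, 3.085]
force: [-3.7, -1.3, 0.1]
width: 0.001
```

```bash
python3 look.py t8;  python3 - <<'E'
from h import *
boxc(BL=(242,174),BR=(606,196),FL=(225,371))
E
```

```text
8.1 [552.5 -18.3  21.8] [-3.7 -1.3  0.1]
[[-0.003, 0.001, -1.0], [0.0, -1.0, -0.001], [-1.0, -0.0, 0.003]]
o [596.2  63.2] yaw -4.6 rel -4.0 res [[-0.8, -0.5], [-0.6, 1.7], [1.3, -1.2]]
BL [652.5 138.9] BR [639.5 -20.6] FR [539.9 -12.5] FL [552.8 147. ] 
rail frame -102.7 -9.0
```

View pics/t8.png

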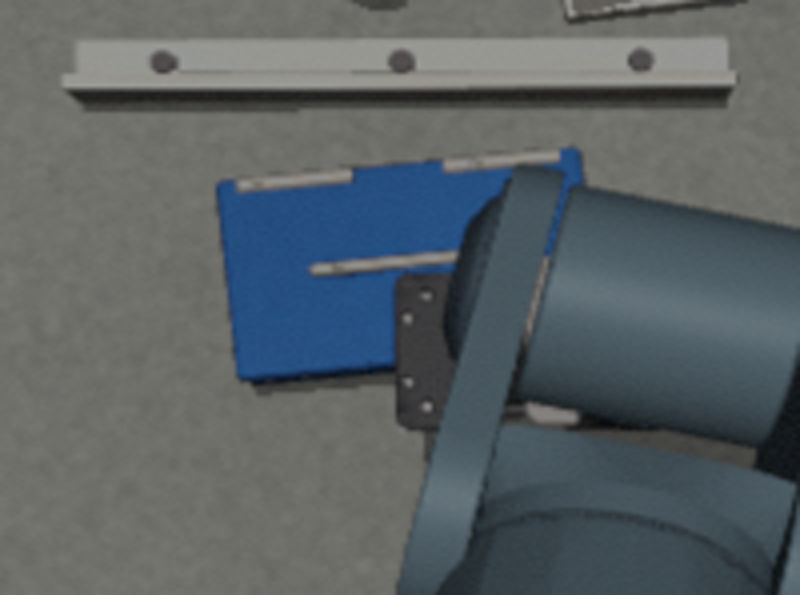

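```bash
python3 - <<'E'
from h import *
boxc(BL=(218,186),BR=(580,149),FL=(240,380))
E
```

```text
o [605.4  65.2] yaw 5.7 rel 6.4 res [[-1.4, -1.0], [-0.6, 1.4], [2.0, -0.5]]
BL [647.2 149.8] BR [663.2  -9.4] FR [563.7 -19.4] FL [547.7 139.8] 
rail frame -93.5 -6.9
```

Emit:
send_rows([
  [0,[0,0,0.03],0],
  [0,[0,-0.048,0],0],
  [0,[0,-0.048,0],0],
  [0,[0,-0.048,0],0],
  [0,[0,-0.012,-0.008],0],
])

```text
time: 8.65
eef_pos: [531.3, 141.5, 22.8]
tool_rot: [-2.599, 1.569, 0.546]
force: [-0.1, 0.0, -0.2]
width: 0.004
```

Emit:
send_rows([
  [0,[0,-0.002,-0.006],0],
  [0,[0,-0.002,-0.007],0],
  [0,[0,-0.002,-0.007],0],
  [0,[0,-0.002,-0.007],0],
  [0,[0,-0.001,-0.003],0],
])

```text
time: 9.15
eef_pos: [560.3, 145.7, 22.2]
tool_rot: [-0.163, 1.565, 2.976]
force: [-11.1, 0.5, 8.9]
width: 0.005
```

```bash
python3 look.py t9
```

```text
9.15 [560.3 145.7  22.2] [-11.1   0.5   8.9]
[[-0.006, -0.002, -1.0], [0.001, -1.0, 0.002], [-1.0, -0.001, 0.006]]
```

View pics/t9.png

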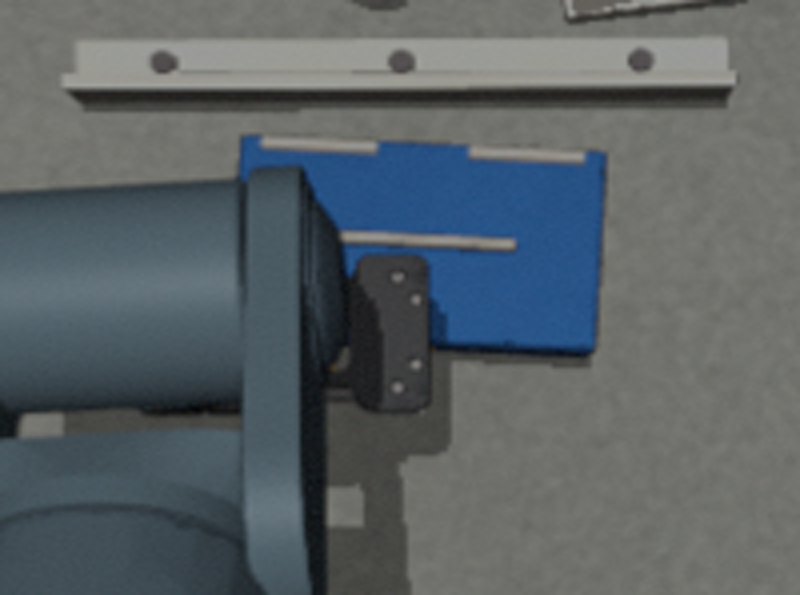

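```bash
python3 - <<'E'
from h import *
boxc(BL=(242,136),BR=(606,152),FR=(595,352))
E
```

```text
o [616.2  63.1] yaw -3.7 rel -3.0 res [[-0.5, -1.3], [-0.0, 0.7], [0.5, 0.6]]
BL [671.2 139.8] BR [661.  -19.9] FR [561.2 -13.5] FL [571.4 146.2] 
rail frame -82.7 -8.8
```

Emit:
send_rows([
  [0,[0,0,0.028],0],
  [0,[0,0.048,0],0],
  [0,[0,0.048,0],0],
  [0,[0,0.048,0],0],
  [0,[0,0.013,-0.008],0],
])

```text
time: 9.7
eef_pos: [541.9, -15.8, 22.8]
tool_rot: [2.461, 1.569, -0.687]
force: [-0.2, -0.3, 0.5]
width: 0.007
```

Emit:
send_rows([
  [0,[0,0.001,-0.007],0],
  [0,[0,0.002,-0.007],0],
  [0,[0,0.002,-0.007],0],
  [0,[0,0.002,-0.007],0],
  [0,[0,0,0],0],
])

```text
time: 10.2
eef_pos: [569.3, -16.9, 21.9]
tool_rot: [0.206, 1.568, -2.934]
force: [-2.3, -2.2, 0.7]
width: 0.006
```

```bash
python3 look.py t10
```

```text
10.2 [569.3 -16.9  21.9] [-2.3 -2.2  0.7]
[[-0.003, 0.002, -1.0], [-0.001, -1.0, -0.002], [-1.0, 0.001, 0.003]]
```

View pics/t10.png

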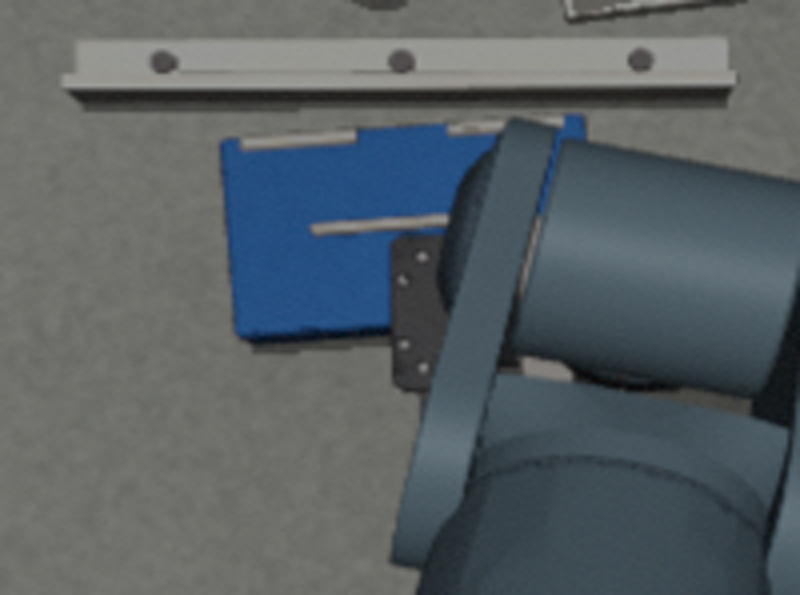

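```bash
python3 - <<'E'
from h import *
boxc(BL=(222,142),BR=(585,116),FL=(237,338))
E
```

```text
o [624.3  64.7] yaw 3.9 rel 4.6 res [[-0.9, -0.8], [-0.4, 1.3], [1.3, -0.5]]
BL [668.7 147.9] BR [679.6 -11.7] FR [579.8 -18.5] FL [568.9 141.1] 
rail frame -74.6 -7.1
```

Emit:
send_rows([
  [0,[0,0,0.025],0],
  [0,[0,-0.048,0],0],
  [0,[0,-0.048,0],0],
  [0,[0,-0.048,0],0],
  [0,[0,-0.013,-0.007],0],
])

```text
time: 10.75
eef_pos: [550.7, 144.3, 22.4]
tool_rot: [-1.769, 1.569, 1.378]
force: [0.2, 0.4, -0.5]
width: 0.006
```

Emit:
send_rows([
  [0,[0,-0.001,-0.007],0],
  [0,[0,-0.001,-0.006],0],
  [0,[0,-0.002,-0.006],0],
  [0,[0,-0.001,-0.006],0],
  [0,[0,0,0],0],
])

```text
time: 11.25
eef_pos: [576.0, 144.0, 22.0]
tool_rot: [-0.367, 1.567, 2.773]
force: [-4.7, 3.4, 2.5]
width: 0.003
```

```bash
python3 look.py t11
```

```text
11.25 [576. 144.  22.] [-4.7  3.4  2.5]
[[-0.004, -0.002, -1.0], [0.001, -1.0, 0.002], [-1.0, -0.001, 0.004]]
```

View pics/t11.png

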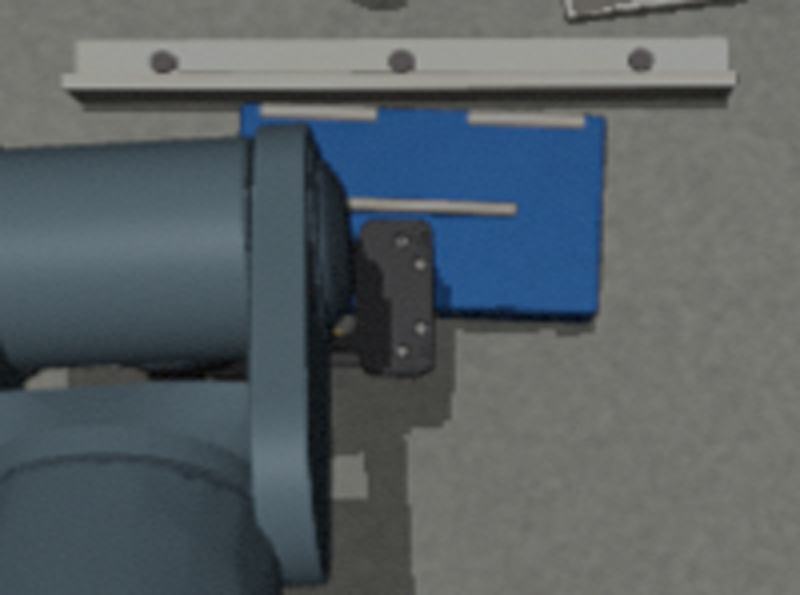

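```bash
python3 - <<'E'
from h import *
boxc(BL=(243,104),BR=(606,117),FR=(598,316))
E
```

```text
o [633.1  62.2] yaw -3.1 rel -2.4 res [[-0.4, -1.4], [-0.2, 0.9], [0.6, 0.6]]
BL [687.3 139.4] BR [678.7 -20.4] FR [578.9 -15. ] FL [587.4 144.8] 
rail frame -65.8 -9.6
```

Emit:
send_rows([
  [0,[0,0,0.019],0],
  [0,[0,0.048,0],0],
  [0,[0,0.048,0],0],
  [0,[0,0.048,0],0],
  [0,[0,0.012,-0.004],0],
])

```text
time: 11.8
eef_pos: [562.1, -16.9, 22.8]
tool_rot: [2.389, 1.569, -0.759]
force: [0.5, 0.1, 0.5]
width: 0.003
```

Emit:
send_rows([
  [0,[0,0,-0.005],0],
  [0,[0,0.001,-0.005],0],
  [0,[0,0.001,-0.005],0],
  [0,[0,0.001,-0.004],0],
  [0,[0,0,0],0],
])

```text
time: 12.3
eef_pos: [579.4, -13.7, 21.7]
tool_rot: [0.178, 1.566, -2.961]
force: [-4.8, -4.1, 1.8]
width: 0.007
```

```bash
python3 look.py t12
```

```text
12.3 [579.4 -13.7  21.7] [-4.8 -4.1  1.8]
[[-0.004, 0.002, -1.0], [-0.001, -1.0, -0.002], [-1.0, 0.001, 0.004]]
```

View pics/t12.png

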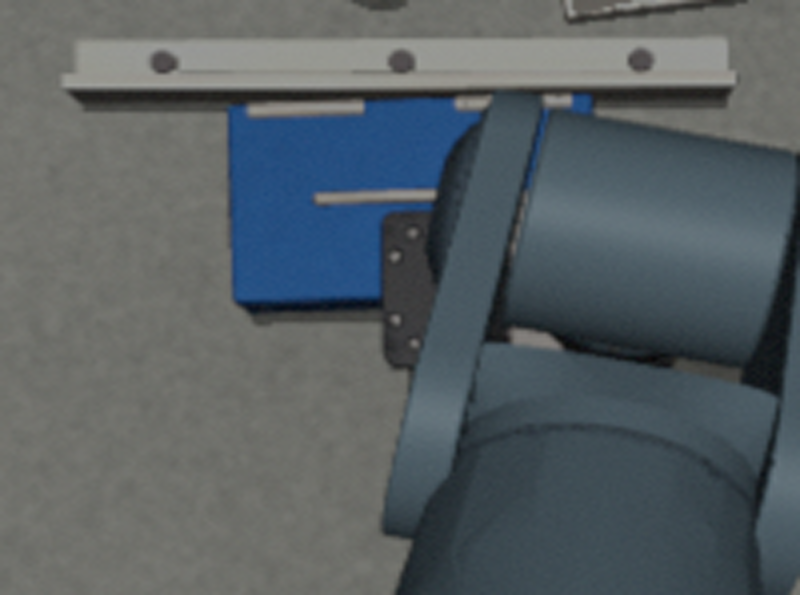

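```bash
python3 - <<'E'
from h import *
boxc(BL=(230,105),BR=(591,96),FL=(236,300))
E
```

```text
o [638.7  63.5] yaw 1.1 rel 1.7 res [[-0.8, -0.8], [-1.0, 2.3], [1.8, -1.5]]
BL [687.2 144.5] BR [690.2 -15.5] FR [590.2 -17.4] FL [587.2 142.6] 
rail frame -60.2 -8.2
```

Emit:
send_rows([
  [0,[0,0,0.012],0],
  [0,[0,-0.048,0],0],
  [0,[0,-0.048,0],0],
  [0,[0,-0.048,0],0],
  [0,[0,-0.012,0],0],
])

```text
time: 12.85
eef_pos: [568.0, 146.9, 22.4]
tool_rot: [-1.695, 1.57, 1.453]
force: [0.3, -0.1, -0.4]
width: 0.003
```

Emit:
send_rows([
  [0,[0,0,-0.005],0],
  [0,[0,0,-0.004],0],
  [0,[0,-0.001,-0.004],0],
  [0,[0,0,-0.003],0],
  [0,[0,0,0],0],
])

```text
time: 13.35
eef_pos: [583.1, 141.9, 21.6]
tool_rot: [-0.28, 1.565, 2.859]
force: [-6.0, 3.5, 1.8]
width: 0.006
```

```bash
python3 look.py t13
```

```text
13.35 [583.1 141.9  21.6] [-6.   3.5  1.8]
[[-0.005, -0.003, -1.0], [0.002, -1.0, 0.003], [-1.0, -0.002, 0.005]]
```

View pics/t13.png

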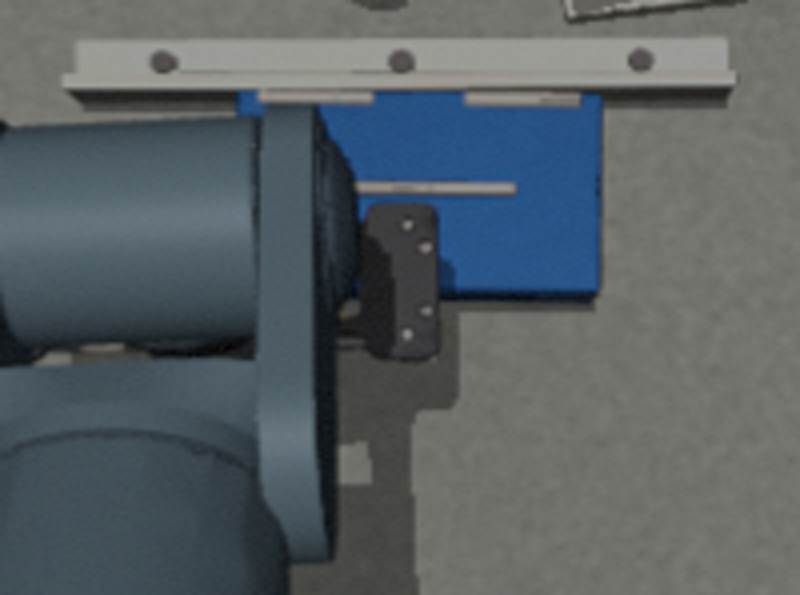

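```bash
python3 - <<'E'
from h import *
boxc(BL=(238,91),BR=(601,95),FR=(598,293))
c,s=np.cos(RY),np.sin(RY)
# where would flush box corners be in crop
o=RO+np.array([[c,-s],[s,c]])@[-50,-8.5]
P=np.array([[*(o+np.array([[c,-s],[s,c]])@q),55] for q in KEY.values()]);p=proj("top",P);print(list(KEY),np.c_[(p[:,0]-205)*4,(p[:,1]-150)*3.5].round(0).tolist())
E
```

```text
o [642.   63.1] yaw -1.5 rel -0.8 res [[-0.6, -1.6], [-0.3, 0.7], [0.9, 0.9]]
BL [694.  141.8] BR [689.9 -18.2] FR [589.9 -15.6] FL [594.1 144.4] 
rail frame -56.9 -8.6
['BL', 'BR', 'FR', 'FL'] [[233.0, 78.0], [601.0, 78.0], [602.0, 278.0], [230.0, 278.0]]
```

Emit:
send_rows([
  [0,[0,0,0.014],0],
  [0,[0,0.048,0],0],
  [0,[0,0.048,0],0],
  [0,[0,0.048,0],0],
  [0,[0,0.012,0],0],
])

```text
time: 13.9
eef_pos: [571.1, -19.2, 22.9]
tool_rot: [2.39, 1.569, -0.759]
force: [-0.2, 0.6, -0.1]
width: 0.005
```

Emit:
send_rows([
  [0,[0,0,-0.006],0],
  [0,[0,0,-0.004],0],
  [0,[0,0,-0.003],0],
  [0,[0,0,-0.003],0],
  [0,[0,0,0],0],
])

```text
time: 14.4
eef_pos: [585.2, -12.6, 21.7]
tool_rot: [0.201, 1.566, -2.938]
force: [-3.8, -3.2, 1.4]
width: 0.004
```

```bash
python3 look.py t14
```

```text
14.4 [585.2 -12.6  21.7] [-3.8 -3.2  1.4]
[[-0.005, 0.003, -1.0], [-0.001, -1.0, -0.003], [-1.0, 0.001, 0.005]]
```

View pics/t14.png

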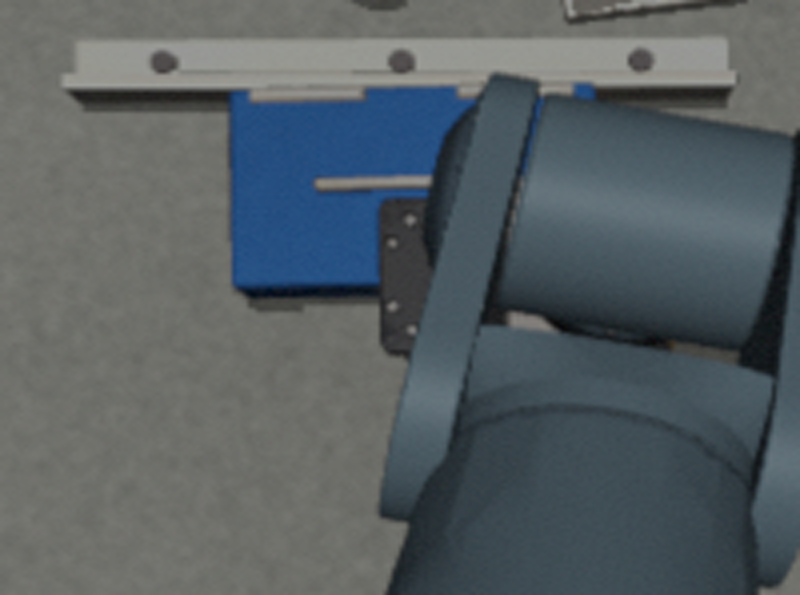

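Emit:
send_rows([
  [0,[0,0,0.014],0],
  [0,[0,-0.048,0],0],
  [0,[0,-0.048,0],0],
  [0,[0,-0.048,0],0],
  [0,[0,-0.012,0],0],
])

```text
time: 14.95
eef_pos: [571.9, 148.0, 22.5]
tool_rot: [-1.765, 1.57, 1.383]
force: [-0.2, -0.7, -0.1]
width: 0.004
```

Emit:
send_rows([
  [0,[0,0,-0.006],0],
  [0,[0,0,-0.004],0],
  [0,[0,0,-0.004],0],
  [0,[0,0,-0.003],0],
  [0,[0,0,0],0],
])

```text
time: 15.45
eef_pos: [587.5, 142.0, 21.8]
tool_rot: [-0.244, 1.564, 2.895]
force: [-8.3, 5.3, 4.9]
width: 0.005
```

```bash
python3 look.py t15
```

```text
15.45 [587.5 142.   21.8] [-8.3  5.3  4.9]
[[-0.007, -0.003, -1.0], [0.002, -1.0, 0.003], [-1.0, -0.002, 0.007]]
```

View pics/t15.png

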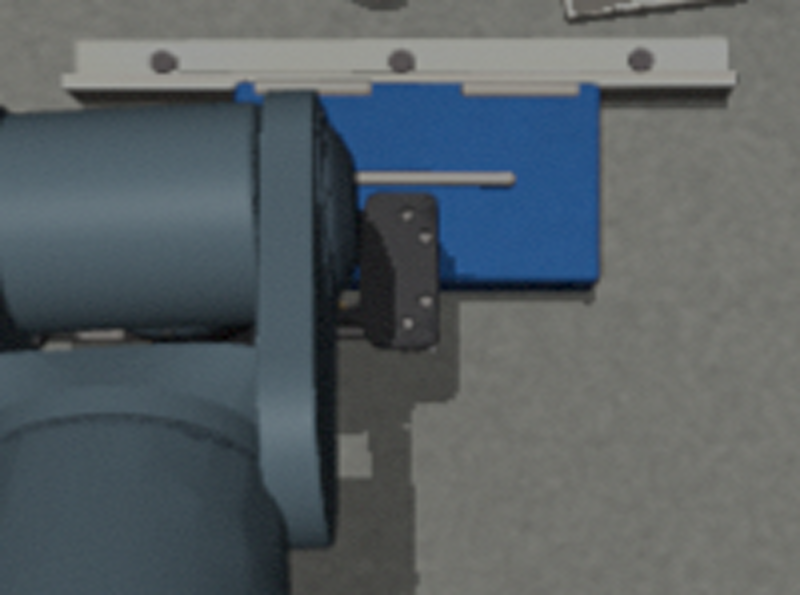

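Emit:
send_rows([
  [0,[0,0,0.014],0],
  [0,[0,0.048,0],0],
  [0,[0,0.048,0],0],
  [0,[0,0.048,0],0],
  [0,[0,0.012,0],0],
])

```text
time: 16.0
eef_pos: [576.1, -19.2, 22.9]
tool_rot: [2.382, 1.569, -0.767]
force: [0.5, 0.7, 0.3]
width: 0.004
```

Emit:
send_rows([
  [0,[0,0,-0.007],0],
  [0,[0,0,-0.004],0],
  [0,[0,0,-0.003],0],
  [0,[0,0,-0.001],0],
  [0,[0,0,0],0],
])

```text
time: 16.5
eef_pos: [586.8, -13.1, 21.7]
tool_rot: [0.16, 1.559, -2.978]
force: [-15.1, -6.5, 10.1]
width: 0.001
```

Emit:
send_rows([
  [0,[0,0,-0.001],0],
  [0,[0,0,0],0],
])

```text
time: 16.7
eef_pos: [586.8, -13.1, 21.7]
tool_rot: [0.134, 1.557, -3.004]
force: [-18.9, -7.3, 13.3]
width: 0.004
```

Emit:
send_rows([
  [0,[0,0,-0.001],0],
  [0,[0,0,0],0],
])

```text
time: 16.9
eef_pos: [586.8, -13.1, 21.7]
tool_rot: [0.111, 1.554, -3.026]
force: [-22.8, -8.7, 17.1]
width: 0.006
```

Emit:
send_rows([
  [0,[0,0,0.014],0],
  [0,[0,-0.048,0],0],
  [0,[0,-0.048,0],0],
  [0,[0,-0.048,0],0],
  [0,[0,-0.012,0],0],
])

```text
time: 17.4
eef_pos: [578.0, 148.0, 22.4]
tool_rot: [-1.745, 1.57, 1.403]
force: [1.1, -0.0, -0.2]
width: 0.006
```

Emit:
send_rows([
  [0,[0,0,-0.006],0],
  [0,[0,0,-0.004],0],
  [0,[0,0,-0.003],0],
  [0,[0,0,-0.001],0],
  [0,[0,0,0],0],
])

```text
time: 17.9
eef_pos: [587.4, 142.6, 21.8]
tool_rot: [-0.137, 1.556, 3.002]
force: [-19.8, 5.3, 14.6]
width: 0.004
```

Emit:
send_rows([
  [0,[0,0,-0.001],0],
  [0,[0,0,0],0],
])

```text
time: 18.1
eef_pos: [587.4, 142.6, 21.8]
tool_rot: [-0.11, 1.553, 3.03]
force: [-23.2, 5.6, 17.7]
width: 0.01
```

Emit:
send_rows([
  [0,[0,0,-0.001],0],
  [0,[0,0,0],0],
])

```text
time: 18.3
eef_pos: [587.4, 142.6, 21.8]
tool_rot: [-0.083, 1.551, 3.057]
force: [-26.4, 5.7, 21.2]
width: 0.004
```

Emit:
send_rows([
  [0,[0,0,0.016],0],
  [0,[0,0.048,0],0],
  [0,[0,0.048,0],0],
  [0,[0,0.048,0],0],
  [0,[0,0.012,0],0],
])

```text
time: 18.8
eef_pos: [579.1, -19.2, 22.9]
tool_rot: [2.349, 1.569, -0.799]
force: [0.1, 0.2, -0.6]
width: 0.004
```

Emit:
send_rows([
  [0,[0,0,-0.006],0],
  [0,[0,0,-0.004],0],
  [0,[0,0,-0.003],0],
  [0,[0,0,-0.002],0],
  [0,[0,0,0],0],
])

```text
time: 19.3
eef_pos: [586.8, -13.6, 21.8]
tool_rot: [0.122, 1.551, -3.015]
force: [-27.6, -9.5, 21.0]
width: 0.004
```

Emit:
send_rows([
  [0,[0,0,0.01],0],
  [0,[-0.03,0,0.035],0],
  [0,[-0.048,0,0],0],
  [0,[-0.048,0,0],0],
  [0,[-0.048,0.02,0.03],0],
])

```text
time: 19.8
eef_pos: [525.5, -28.3, 191.7]
tool_rot: [3.103, 1.567, -0.035]
force: [1.1, -0.8, -0.0]
width: 0.004
```

Emit:
send_rows([
  [0,[0,0.048,0],0],
  [0,[0,0.048,0.01],0],
  [0,[0,0.048,0.01],0],
  [0,[0,0.048,0],0],
  [0,[0,0.048,0],0],
])

```text
time: 20.3
eef_pos: [504.1, -270.8, 188.7]
tool_rot: [3.093, 1.57, -0.047]
force: [0.6, -0.0, -0.1]
width: 0.009
```

```bash
python3 look.py t16; python3 - <<'E'
from h import *
im=grab_frame("scene");cv2.imwrite("pics/s16.png",im[:,:,::-1])
cv2.imwrite("pics/s16c.png",cv2.resize(im[180:360,280:480,::-1],None,fx=4,fy=3.3,interpolation=cv2.INTER_CUBIC)[:600])
im=grab_frame("top");cv2.imwrite("pics/top16.png",im[:,:,::-1])
E
```

```text
20.3 [ 504.1 -270.8  188.7] [ 0.6 -0.  -0.1]
[[0.001, 0.002, -1.0], [-0.0, -1.0, -0.002], [-1.0, 0.0, -0.001]]
```

View pics/t16.png

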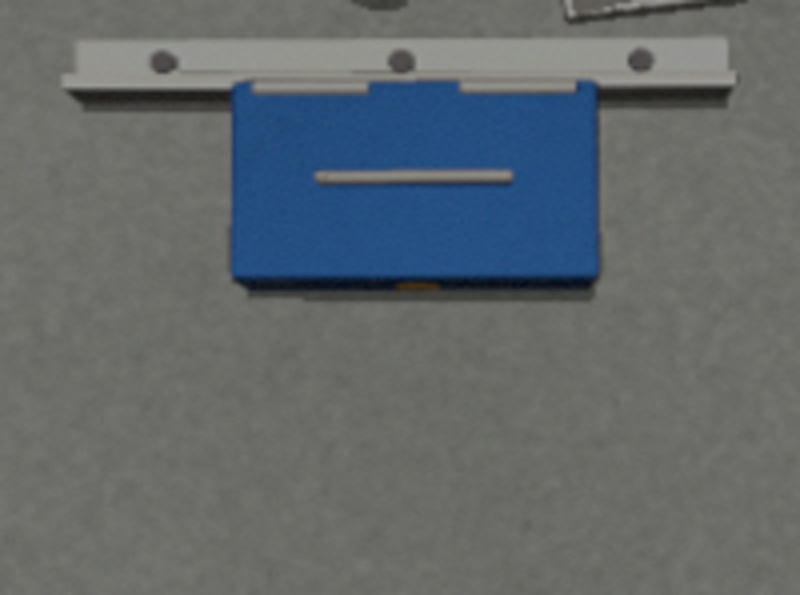

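View pics/s16c.png

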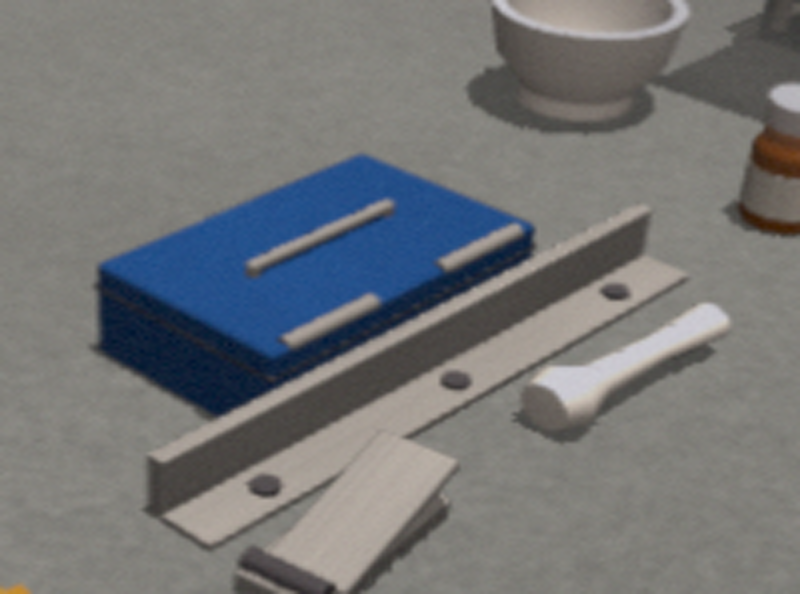

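View pics/top16.png

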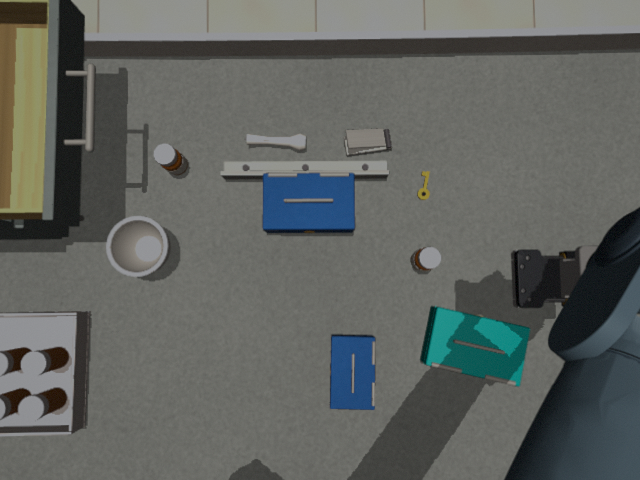

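```bash
python3 - <<'E'
from h import *
boxc(BL=(233,82),BR=(598,81),FR=(599,277),FL=(233,278))
a=cv2.imread("pics/top0.png").astype(int);b=cv2.imread("pics/top16.png").astype(int)
d=np.abs(a-b).sum(2)
for n,(x,y,r) in dict(ba=(168,160,18),bb=(427,260,15),mortar=(138,246,30),pestle=(277,141,32),split=(368,141,24),key=(424,186,14),small=(353,372,38)).items(): print(n,d[y-r if n!='pestle' else y-10:y+r if n!='pestle' else y+10,x-r:x+r].max())
E
```

```text
o [648.3  63.3] yaw -0.4 rel 0.2 res [[-1.0, -0.6], [-1.0, 0.7], [1.0, 1.1], [1.0, -1.3]]
BL [698.9 142.9] BR [697.8 -17.1] FR [597.8 -16.3] FL [598.9 143.7] 
rail frame -50.6 -8.3
ba 34
bb 24
mortar 24
pestle 25
split 23
key 24
small 27
```

Box at rail x −50.6 mm and 0.2° off square (both within measurement error), 8 mm off the rail's centre. Nothing else moved and the hand is clear, so I'm handing in.

```bash
python3 -c "
from workcell import manip
s=manip.observe();print(s['time'],s['force'],abs(s['joint_velocities']).max());print(manip.sign_off())"
```

```text
20.45 [0.49565962 0.62877905 0.82933581] 0.051778253217838334
the job is handed in; nothing more can be done
None
```

The strongbox is flush against the rail, and I handed the job in at 20.5 s.

**How it was done:** I pushed the larger blue box at its left front corner with closed fingertips until it was within about 1° of square, roughly 80 mm clear of the rail. Then I walked it back with alternating right and left corner pushes. I finished by pressing both corners lightly against the rail; the wrist force readings stayed at about 36 N or less.

**Last checks:**
- **Flush and square:** The box measured 0.2° off square, with its origin at rail x = −50.6 mm against a target of −50. Both differences are within the camera error of about 2 mm. Pushing at either end gave rising force with no further movement.
- **Ends:** The box sits 8 mm right of the rail's centre, so both ends are more than 60 mm inside the rail's ends.
- **Other objects:** Before and after pictures show both bottles, the mortar, pestle, splitter, key and the small blue box unmoved. I did not run that check on the turquoise box, but it looks the same in the last picture.
- **Hand:** It is clear of everything, about 190 mm up.

No check failed. The fingertip contact put the box about 3 mm nearer the robot than the camera did, which is about the calibration error.

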